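Close the telescoping whetstone holder by one hole

TASK

The whetstone lies loose in its telescoping holder. Press the sprung button on the sliding sleeve, slide the sleeve in towards the stone, let the button go and push on until it clicks out at the next hole, so that the stone is held between the two ends. Work gently: do not force the sleeve or crush the stone, keep the stone lying in its saddles, and leave the cup and the bowl where they are.

Things in the scene. Friction and masses are not known exactly. Their poses are not given: they have to be found in the camera images.
- holder: whetstone holder fixed on the work surface: 20 mm square aluminium rail, 393 mm long, axis 32 mm up, on rubber feet, with two steel saddles for the stone, a fixed steel end plate with a sprung pad, and a black sliding sleeve. Origin: on the work surface under the rail's axis; x along the rail, from the end plate (x = -139 mm) to the sleeve's end (rail ends at +250 mm); y across, z up.
- sleeve (a joint): travel of the sleeve in m, positive inwards (holder's -x). 0 = as found, locked in the outer hole; the next hole is 24 to 36 mm further in (differs from holder to holder, cannot be seen); 1.5 mm play each way in a hole, then a hard stop. Runs to 0.048, squeezing the stone. Friction about 3 N; the stone adds 3 to 6 N, the sprung pad up to 5 N.
- catch_button (a joint): how far the button is pressed down, m: 0 = fully out, 0.006 = bottomed; 3 N to start, 9 N at the bottom. Its tooth is clear of the hole from 0.0035 on. Let go between two holes, it rises only to 0.0035 and the sleeve still slides; when the tooth meets a hole the button springs out to 0 by itself and the sleeve is locked.
- button_top (a point): centre of the top face of the grey push button on top of the sleeve: a 28 x 28 mm pad, top face 62 mm above the work surface when fully out. It moves with the button and the sleeve.
- thumb_rest (a point): middle of the top edge, on the side facing the button, of the black upright thumb rest on the sleeve: 36 mm wide, 8 mm thick, its face 19 mm from the button's centre, between button and stone, its top 88 mm above the work surface (26 mm above the button when out). Pushing this face towards the stone slides the sleeve in.
- jaw_face (a point): centre of the stone-side face of the steel jaw plate (8 x 70 x 34 mm, from 46 to 80 mm above the surface) at the inner end of the sleeve; it lies 52 mm from the button's centre.
- end_pad: sprung black rubber pad on the fixed end plate, 66 mm wide, 51 to 77 mm above the surface; its face stands at the holder's x = -112 mm and gives way up to 15 mm (1 N at first touch, 0.3 N more per mm). Origin: the holder's origin while not pressed in; moves with the pad.
- whetstone: grey whetstone on its black base, 215 x 75 x 38 mm, 0.6 kg, lying loose and lengthwise on the holder's two saddles (46 mm above the work surface, low lips at both sides). Origin: centre of its underside; its y axis runs along its length.
- steel_cup: bystander: plain steel cup, 81 mm across, 99 mm high, standing on the table; origin at the centre of its underside
- small_bowl: bystander: small bowl, 101 mm across, 45 mm high; origin at the centre of its underside

How it is judged:
By the outcome, as a careful person would: the job done as asked, in the order asked, and still so for the second after the job is handed in, with the robot touching nothing.
It also fails if it takes over 38 s, if anything falls off the work surface, if the arm or the gripper's body presses on something with over 40 N, if the wrist force passes 120 N, or if a joint passes its speed limit or range.

ROBOT

A 6-joint arm with a two-finger parallel gripper is mounted at the origin on the work surface; the furniture and walls round the work are solid. World frame = base frame: x ahead of the robot, y to its left, z up, the work surface at z = 0. Lengths are in m, angles in rad, forces in N, time in s.
With the tool pointing down it reaches from about 0.3 to 0.775 m from the base axis. Payload 14.6 kg.
Tool frame: the origin (TCP) lies at the very end of the fingers, on their centre line; the grasp point (between the pads) lies 19 mm behind it; z points along the fingers, y is the line along which they close (so a half turn about z gives the same grasp; the last joint's range is limited). The gripper opens to 94 mm and grips with 3 to 60 N. Pads are 16 mm wide; open, the fingers measure 119 mm over their backs; the gripper's body (75 mm by 177 mm) begins 78 mm behind the grasp point.
Start: joints at [-1.272, 0.3, 1.521, -0, 1.321, -0.067], TCP at [0.197, -0.514, 0.205] pointing down, gripper open.
Joint ranges: [-3.03, 3.03], [-0.79, 2.21], [0.23, 2.52], [-1.04, 4.18], [0, 3.07], [-2.55, 2.55]. Speed limits (rad/s): [2.22, 2.22, 2.57, 3.14, 3.14, 3.14].

INTERFACE

Orientations are given as [roll, pitch, yaw] about the fixed x, y, z axes, in that order (R = Rz(yaw) Ry(pitch) Rx(roll)).
In Python, from station import telemetry, cams, hand_in, nets gives the robot as it stands.
- The arm moves only by the tool move_arm, never from a script. Its argument "increments" is a list of rows, each a list of 4 numbers: the shift along the tool's x, y, z in m, then the turn about the tool's z in rad. In form: [[tx, ty, tz, roll], ...]. A call has 1 to 20 rows; each row shifts and turns the commanded pose from where the row before left it, along the tool's axes as they then stand; what a row does not reach is not made up. A row lasts 1/8 s, in which the tool goes at most 62.5 mm and 10.7 degrees, less where a joint would pass 70% of its speed; a pose out of reach is approached as far as the arm can. A call is refused whole if a number of a shift passes 0.0625 or a number of a turn 0.188, either way. A call with a gripper value outside its range is refused whole. "grip" is the opening, from 0 (shut) to 1 (fully open), set as the call begins (left out, the last holds). The fingers move at their own pace and stop on an object; "force" is the grip in N (left out, the last holds). Time passes only in rows, so rows that do not move let the fingers close. It gives the time, the measured TCP pose, the force, the opening and the grip force at its end, in the units of the state.
- telemetry.get_obs(): the state, without advancing time (a new reading comes with each control period).
- cams.camera(name): name is "scene" or "top" or "wrist"; returns the picture (400x640x3 uint8, blue, green, red); there is no depth.
- cams.camera_model(name): a dict with "intrinsics" (3x3 intrinsics, pixels), "xyz" and "attitude" of the camera in the world; the wrist camera has in their place "T_tool_cam" (4x4, takes a point from camera to tool coordinates, whose origin is the TCP and whose axes are the flange's). Camera axes: x right, y up, looking along -z (the intrinsics and any distortion apply to the point x, -y, -z); pixel columns grow to the right and rows downward; lengths in m; the calibration is good to about 2 mm. A picture is of the moment at which its call begins: read the wrist's pose just before it. camera_model takes no time and is no camera call.
- hand_in(): hands the job in; it is judged then, once.
Trained networks look in the newest picture that a camera, given by its name, has taken for a name from the list of things; names that differ only in an ending like _2 or _b are one class to them, and where a whole thing is asked for, a point or a joint stands for the part that bears it (a point fixed in the world has none). Each returns a list of dicts, best first, with "conf" (0 to 1); they miss things now and then, are a little off and sometimes report something else, mostly with a low value. They report only what shows in the picture. A call takes as long as a camera call.
- nets.search_frame(camera, query): "extent" ([left, top, right, bottom] in pixels, round what is visible of it).
- nets.mark_of(camera, query): "centre" ([column, row] in pixels: a listed point, or the origin of a listed thing).
The state is a dict: "time_s": time; "qpos": joint angles; "joint_vel": joint speeds; "tau": joint torques, N m; "ee_pos": TCP position; "eef_rot": TCP orientation; "force": force on the tool from outside, world axes, zero at the start; "moment": the same for the moment, N m; "grip_width": finger opening in m; "grip_force": force on a finger pad.
Only numpy, scipy, OpenCV 4.12 (cv2) and the standard library are available. Lean on these libraries where they do the work, as an engineer would, in place of code of your own. Each camera call takes 0.05 s, during which the arm holds its last target. There are 200 camera calls.

## Working session

There is one attempt and no reset: what is moved stays moved. The work goes in short steps, Python scripts to look and compute and a tool call to move; the robot and the scene stay as the last step left them, time stands still between calls to the robot, and variables do not carry over. Pictures are saved under pics/ and viewed, at most 10 in all, crops included, and the job is handed in when it is done.

Besides the shell and the picture viewer there is one more tool, called after "Emit:" in YAML: its name, and indented under it one key for each argument. move_arm: Moves the arm, as the interface text tells. Its arguments: {"type":"object","properties":{"increments":{"type":"array"},"grip":{"type":"number"},"force":{"type":"number"}},"required":["increments"]}

```bash
mkdir -p pics
cat > h.py <<'E'
import numpy as np, cv2
from station import telemetry, cams, nets
from scipy.spatial.transform import Rotation as R
def ray(cam,px):
    m=cams.camera_model(cam); K=np.array(m["intrinsics"]); 
    d=cv2.undistortPoints(np.array([[px]],float),K,np.array(m.get("distortion",np.zeros(5)),float))[0,0]
    v=np.array([d[0],-d[1],-1.])
    if "xyz" in m:
        a=np.array(m["attitude"]); Rm=a if a.shape==(3,3) else R.from_euler("xyz",a).as_matrix()
        return np.array(m["xyz"]),Rm@v
    o=telemetry.get_obs(); T=np.array(m["T_tool_cam"]); Rt=R.from_euler("xyz",o["eef_rot"]).as_matrix()
    return Rt@T[:3,3]+o["ee_pos"],Rt@T[:3,:3]@v
def atz(cam,px,z):
    p,d=ray(cam,px); return p+d*(z-p[2])/d[2]
E
python3 - <<'E'
from h import *
print(telemetry.get_obs())
for c in ["scene","top"]:
    print(cams.camera_model(c))
    cv2.imwrite(f"pics/{c}0.png",cams.camera(c))
    for q,z in [("button_top",.062),("thumb_rest",.088),("jaw_face",.063),("holder",0),("whetstone",.046),("end_pad",0),("steel_cup",0),("small_bowl",0)]:
        for r in nets.mark_of(c,q)[:2]: print(c,q,np.round(r["centre"],1),round(r["conf"],2),np.round(atz(c,r["centre"],z),4))
E
```

```text
{'time_s': 0.0, 'qpos': array([-1.27158426e+00,  3.00468555e-01,  1.52160336e+00,  8.94627326e-06,
        1.32069934e+00, -6.66254392e-02]), 'joint_vel': array([-9.32395939e-04,  1.54088424e-03,  4.68690721e-04,  2.37558813e-04,
       -3.55816195e-04, -2.47868222e-05]), 'tau': array([-1.27093477e-03, -5.31800687e+01, -3.52736199e+01,  7.07779988e-02,
        2.43757601e-02, -1.24771150e-04]), 'ee_pos': array([ 0.19665831, -0.51334803,  0.2048783 ]), 'eef_rot': array([-3.14041724e+00, -8.71130919e-05,  3.65835239e-01]), 'force': array([ 0.60423582, -0.01269267,  0.5374859 ]), 'moment': array([-0.04134652,  0.02649793, -0.00611101]), 'grip_force': 0.0, 'grip_width': 0.09406166345733914}
{'intrinsics': array([[507.06850396,   0.        , 315.65188981],
       [  0.        , 507.06850396, 192.23948536],
       [  0.        ,   0.        ,   1.        ]]), 'xyz': array([0.10990212, 0.77507056, 0.92699772]), 'attitude': array([ 0.81575001,  0.01082003, -2.55963858])}
scene button_top [362.2 228.2] 0.6 [0.4657 0.0555 0.062 ]
scene thumb_rest [364.9 211.1] 0.71 [0.4763 0.0269 0.088 ]
scene
[... 275 characters left out ...]
 0.198  0.    ]
{'intrinsics': array([[374.31304607,   0.        , 313.74616992],
       [  0.        , 374.31304607, 199.37996687],
       [  0.        ,   0.        ,   1.        ]]), 'xyz': array([ 0.45729291, -0.007607  ,  0.91171151]), 'attitude': array([ 0.22192112,  0.0076613 , -1.47984915])}
top button_top [289.7 277.5] 0.73 [0.4655 0.0534 0.062 ]
top thumb_rest [299.1 274.9] 0.81 [0.4726 0.0319 0.088 ]
top jaw_face [310.  271.6] 0.95 [0.4824 0.0096 0.063 ]
top whetstone [361.9 262.9] 0.79 [ 0.5131 -0.1062  0.046 ]
top end_pad [414.3 203.8] 0.71 [ 0.6726 -0.2319  0.    ]
top steel_cup [416.3 202.9] 0.7 [ 0.6753 -0.2368  0.    ]
top small_bowl [244.2 158.5] 0.68 [0.7526 0.2054 0.    ]
```

View pics/top0.png

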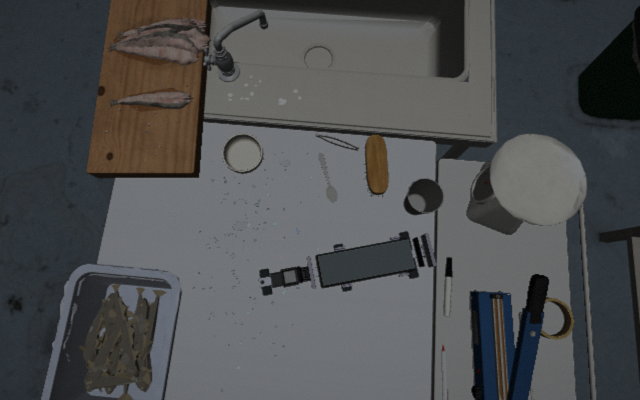

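View pics/scene0.png

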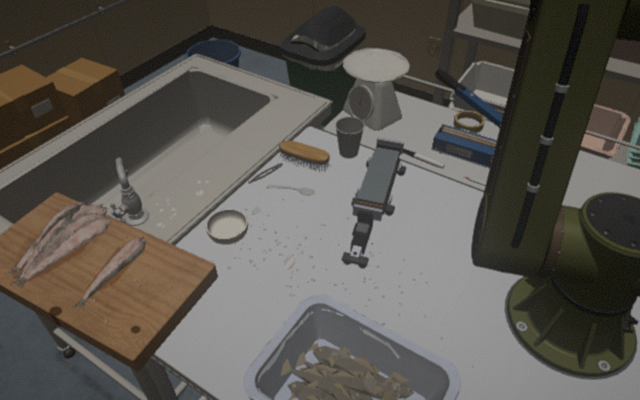

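The top view shows the holder running from the rail tip (262,281) to the end plate (432,245), with the button near (290,277). The stone spans columns 316–413, the cup is at (422,197) and the bowl at (243,154). The scene view agrees, with the button at (362,228). I'll move above the button with the fingers shut.

Emit:
move_arm:
  increments:
    - [0.032, -0.031, 0, 0.06]
    - [0.032, -0.031, 0, 0]
    - [0.032, -0.031, 0, 0]
    - [0.032, -0.031, 0, 0]
    - [0.032, -0.031, 0, 0]
    - [0.032, -0.031, 0, 0]
    - [0.032, -0.031, 0, 0]
    - [0.032, -0.031, 0, 0]
    - [0.032, -0.031, 0, 0]
    - [0.032, -0.031, 0, 0]
    - [0.032, -0.031, 0, 0]
    - [0.032, -0.031, 0, 0]
    - [0.032, -0.031, 0, 0]
    - [0.032, -0.031, 0, 0]
    - [0, 0, 0, 0]
    - [0, 0, 0, 0]
  grip: 0

```text
time_s: 2.9
ee_pos: [0.4906, 0.0361, 0.2053]
eef_rot: [-3.142, 0.0, 0.306]
force: [-0.6, -0.2, 0.2]
grip_width: -0.0001
grip_force: 0.0
```

Run:
```python
from h import *
o=telemetry.get_obs();print(o["time_s"],o["ee_pos"],o["eef_rot"],o["force"],o["grip_width"])
print(cams.camera_model("wrist"))
cv2.imwrite("pics/w1.png",cams.camera("wrist"))
for q,z in [("button_top",.062),("thumb_rest",.088),("jaw_face",.063),("whetstone",.046),("holder",0)]:
    for r in nets.mark_of("wrist",q)[:2]: print(q,np.round(r["centre"],1),round(r["conf"],2),np.round(atz("wrist",r["centre"],z),4))
```

```text
2.9 [0.49064021 0.03605249 0.20532675] [-3.14158401e+00  3.82821397e-04  3.06028481e-01] [-0.60262253 -0.225582    0.15833824] -6.094256008618037e-05
{'intrinsics': array([[323.98243385,   0.        , 317.48933509],
       [  0.        , 323.98243385, 195.71909213],
       [  0.        ,   0.        ,   1.        ]]), 'T_tool_cam': array([[ 8.34323843e-05,  9.63324424e-01,  2.68339426e-01,
         7.77396743e-02],
       [ 9.99999978e-01, -2.81883339e-05, -2.09726438e-04,
        -1.72886137e-03],
       [-1.94470559e-04,  2.68339437e-01, -9.63324405e-01,
        -1.80120846e-01],
       [ 0.00000000e+00,  0.00000000e+00,  0.00000000e+00,
         1.00000000e+00]])}
button_top [295.2 203.6] 0.64 [0.4632 0.053  0.062 ]
thumb_rest [312.6 207.8] 0.75 [0.4723 0.0364 0.088 ]
jaw_face [342.7 201.6] 0.82 [0.4805 0.0066 0.063 ]
whetstone [455.4 201.3] 0.82 [ 0.5134 -0.1136  0.046 ]
```

View pics/w1.png

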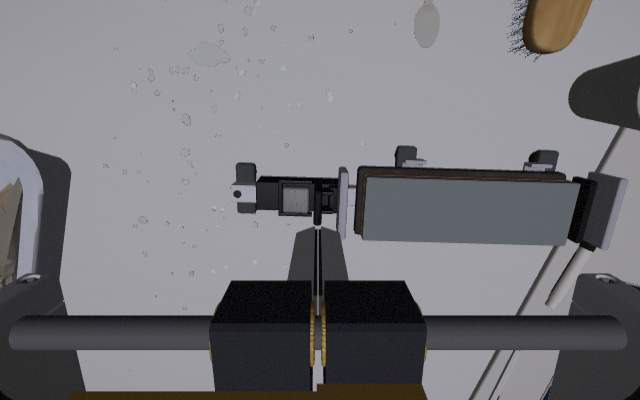

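The wrist view shows the grey button pad at columns 281–310, rows 183–214, with the thumb rest at column 318 and the jaw at 342. The stone lies in its saddles, and the axis is within about 1° of tool y. All cameras put the button near (0.465, 0.054).

Emit:
move_arm:
  increments:
    - [0, 0, 0, 0.014]
    - [-0.0095, -0.0122, 0.02, 0]
    - [-0.0095, -0.0122, 0.03, 0]
    - [0, 0, 0.04, 0]
    - [0, 0, 0.03, 0]
    - [0, 0, 0.012, 0]
    - [0, 0, 0.004, 0]
    - [0, 0, 0, 0]

```text
time_s: 4.2
ee_pos: [0.4661, 0.0542, 0.0702]
eef_rot: [3.141, -0.001, 0.292]
force: [-0.9, 0.6, 0.9]
grip_width: 0.0006
grip_force: 0.0
```

Run:
```python
from h import *
o=telemetry.get_obs();print(o["time_s"],o["ee_pos"],o["eef_rot"],o["force"])
for c in ["wrist","scene"]:
    im=cams.camera(c)
    im=im[100:300,200:420] if c=="wrist" else im[140:290,290:430]
    cv2.imwrite(f"pics/{c}2.png",cv2.resize(im,None,fx=3 if c=="wrist" else 4,fy=3 if c=="wrist" else 4))
```

```text
4.2 [0.46613884 0.05421212 0.07016713] [ 3.14132643e+00 -1.01388763e-03  2.91597964e-01] [-0.85064863  0.64788321  0.91367846]
```

View pics/wrist2.png

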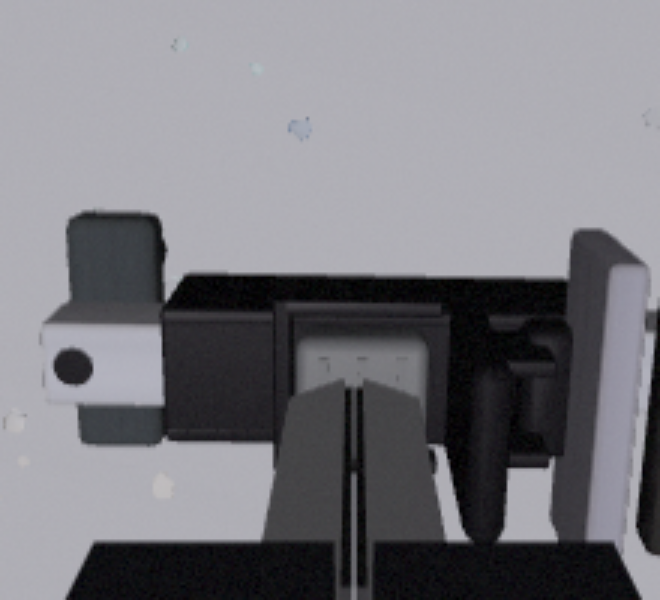

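View pics/scene2.png

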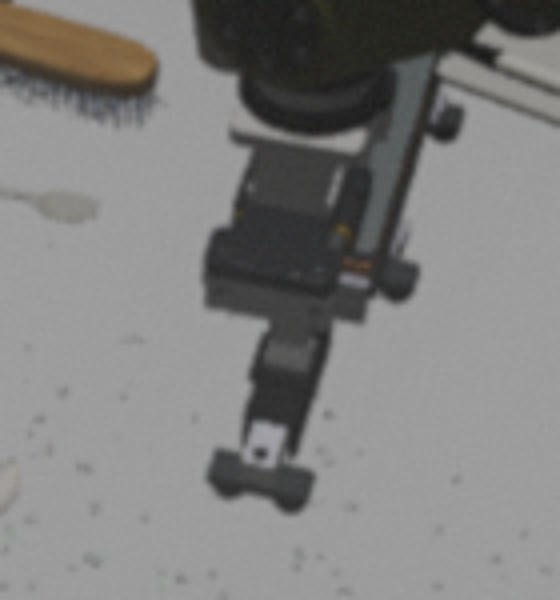

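The fingertips are centred over the button along the rail (both pads around crop column 355), with the thumb rest clear to the right. Pressing down in small steps.

Emit:
move_arm:
  increments:
    - [0, 0, 0.004, 0]
    - [0, 0, 0.002, 0]
    - [0, 0, 0.002, 0]
    - [0, 0, 0.001, 0]
    - [0, 0, 0, 0]

```text
time_s: 4.92
ee_pos: [0.4657, 0.0543, 0.0606]
eef_rot: [-3.142, -0.0, 0.292]
force: [-1.1, 0.6, 4.4]
grip_width: 0.0007
grip_force: 2.2
```

Emit:
move_arm:
  increments:
    - [0, 0, 0.001, 0]
    - [0, 0, 0.001, 0]
    - [0, 0, 0.001, 0]
    - [0, 0, 0.001, 0]
    - [0, 0, 0, 0]

```text
time_s: 5.55
ee_pos: [0.4658, 0.0544, 0.0567]
eef_rot: [-3.142, -0.0, 0.292]
force: [-2.8, 1.8, 7.7]
grip_width: 0.0004
grip_force: 4.0
```

Emit:
move_arm:
  increments:
    - [0, 0, 0.0006, 0]
    - [0, 0.002, 0, 0]
    - [0, 0.002, 0, 0]
    - [0, 0.002, 0, 0]
    - [0, 0.001, 0, 0]
    - [0, 0, 0, 0]

```text
time_s: 6.3
ee_pos: [0.4678, 0.0475, 0.0561]
eef_rot: [-3.142, -0.0, 0.292]
force: [-3.8, 1.0, 8.3]
grip_width: 0.0003
grip_force: 4.3
```

Emit:
move_arm:
  increments:
    - [0, 0.0015, 0, 0]
    - [0, 0.0015, 0, 0]
    - [0, 0.0015, 0, 0]
    - [0, 0.0015, 0, 0]
    - [0, 0.0015, 0, 0]
    - [0, 0.0015, 0, 0]
    - [0, 0, 0, 0]

```text
time_s: 7.18
ee_pos: [0.4701, 0.0393, 0.0561]
eef_rot: [-3.141, 0.0, 0.292]
force: [-3.9, 4.0, 9.5]
grip_width: 0.0006
grip_force: 4.7
```

Run:
```python
from h import *
o=telemetry.get_obs();print(o["time_s"],o["ee_pos"],o["force"])
im=cams.camera("wrist")
for q,z in [("jaw_face",.063),("thumb_rest",.088)]:
    for r in nets.mark_of("wrist",q)[:2]: print(q,np.round(r["centre"],1),round(r["conf"],2),np.round(atz("wrist",r["centre"],z),4))
cv2.imwrite("pics/w3.png",cv2.resize(im[100:300,180:440],None,fx=3,fy=3))
```

```text
7.175 [0.47014707 0.03926886 0.05612896] [-3.90769941  4.00072129  9.47936085]
jaw_face [409.5 240.6] 0.7 [ 0.4874 -0.0092  0.063 ]
thumb_rest [358.8 265.2] 0.56 [0.4757 0.0209 0.088 ]
```

View pics/w3.png

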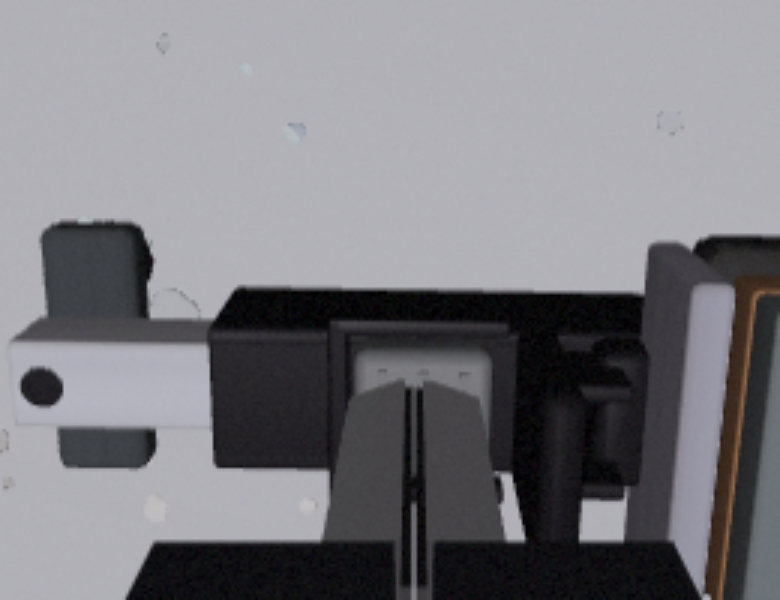

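The crop shows the sleeve was carried along about 15–16 mm, with the fingers still centred on the button (crop column 415). The jaw (column 700) now almost meets the stone's base (735). That puts the tooth between the holes, so I let the button go and push on against the thumb rest.

Emit:
move_arm:
  increments:
    - [0, 0, -0.004, 0]
    - [0, 0, -0.005, 0]
    - [0, 0, -0.004, 0]
    - [0, 0.002, 0, 0]
    - [0, 0.002, 0, 0]
    - [0, 0.001, 0, 0]
    - [0, 0.001, 0, 0]
    - [0, 0, 0, 0]

```text
time_s: 8.32
ee_pos: [0.472, 0.0331, 0.0688]
eef_rot: [-3.142, 0.0, 0.292]
force: [-0.6, -0.7, -0.5]
grip_width: 0.0005
grip_force: 0.0
```

Emit:
move_arm:
  increments:
    - [0, 0.001, 0, 0]
    - [0, 0.001, 0, 0]
    - [0, 0.001, 0, 0]
    - [0, 0.001, 0, 0]
    - [0, 0, 0, 0]

```text
time_s: 8.95
ee_pos: [0.4729, 0.0301, 0.0688]
eef_rot: [-3.14, 0.0, 0.292]
force: [-1.8, 9.1, 1.8]
grip_width: -0.0
grip_force: 4.2
```

Emit:
move_arm:
  increments:
    - [0, 0.001, 0, 0]
    - [0, 0.001, 0, 0]
    - [0, 0.001, 0, 0]
    - [0, 0, 0, 0]

```text
time_s: 9.45
ee_pos: [0.4737, 0.0273, 0.0689]
eef_rot: [-3.14, 0.0, 0.292]
force: [-3.4, 8.7, 2.0]
grip_width: 0.0006
grip_force: 4.4
```

Emit:
move_arm:
  increments:
    - [0, 0.001, 0, 0]
    - [0, 0.001, 0, 0]
    - [0, 0.001, 0, 0]
    - [0, 0, 0, 0]

```text
time_s: 9.95
ee_pos: [0.4745, 0.0245, 0.0688]
eef_rot: [-3.14, 0.0, 0.292]
force: [-2.8, 9.0, 2.0]
grip_width: 0.0003
grip_force: 4.9
```

Emit:
move_arm:
  increments:
    - [0, 0.001, 0, 0]
    - [0, 0.001, 0, 0]
    - [0, 0, 0, 0]

```text
time_s: 10.32
ee_pos: [0.475, 0.0226, 0.0688]
eef_rot: [-3.14, 0.001, 0.292]
force: [-3.2, 9.9, 2.8]
grip_width: 0.0004
grip_force: 5.2
```

Run:
```python
from h import *
o=telemetry.get_obs();print(o["time_s"],o["ee_pos"],o["force"])
cams.camera("wrist")
for q,z in [("jaw_face",.063),("thumb_rest",.088),("button_top",.06)]:
    for r in nets.mark_of("wrist",q)[:1]: print(q,np.round(r["centre"],1),round(r["conf"],2),np.round(atz("wrist",r["centre"],z),4))
```

```text
10.325 [0.47501384 0.02264775 0.06883663] [-3.24007782  9.94098712  2.76554046]
jaw_face [390.  236.5] 0.75 [ 0.4872 -0.0187  0.063 ]
thumb_rest [339.7 252.1] 0.86 [0.4791 0.0131 0.088 ]
button_top [309.2 233.4] 0.76 [0.4736 0.0294 0.06  ]
```

Emit:
move_arm:
  increments:
    - [0, 0.001, 0, 0]
    - [0, 0.001, 0, 0]
    - [0, 0, 0, 0]

```text
time_s: 10.9
ee_pos: [0.4755, 0.0208, 0.0688]
eef_rot: [-3.139, 0.001, 0.292]
force: [-4.0, 10.7, 3.3]
grip_width: 0.0006
grip_force: 5.6
```

Emit:
move_arm:
  increments:
    - [0, 0.001, 0, 0]
    - [0, 0.001, 0, 0]
    - [0, 0, 0, 0]

```text
time_s: 11.28
ee_pos: [0.4762, 0.0187, 0.0688]
eef_rot: [-3.14, 0.001, 0.292]
force: [-2.3, 9.6, 2.6]
grip_width: 0.0
grip_force: 4.7
```

Emit:
move_arm:
  increments:
    - [0, 0.001, 0, 0]
    - [0, 0, 0, 0]

```text
time_s: 11.52
ee_pos: [0.4764, 0.0178, 0.0688]
eef_rot: [-3.14, 0.001, 0.292]
force: [-4.7, 9.5, 3.3]
grip_width: 0.0006
grip_force: 4.7
```

Emit:
move_arm:
  increments:
    - [0, 0.001, 0, 0]
    - [0, 0, 0, 0]

```text
time_s: 11.78
ee_pos: [0.4767, 0.0169, 0.0688]
eef_rot: [-3.14, 0.001, 0.292]
force: [-3.7, 9.0, 2.8]
grip_width: 0.0009
grip_force: 4.9
```

Emit:
move_arm:
  increments:
    - [0, 0.001, 0, 0]
    - [0, 0, 0, 0]

```text
time_s: 12.02
ee_pos: [0.4769, 0.016, 0.0688]
eef_rot: [-3.139, 0.001, 0.292]
force: [-3.3, 9.9, 3.8]
grip_width: 0.0003
grip_force: 5.3
```

Emit:
move_arm:
  increments:
    - [0, 0.001, 0, 0]
    - [0, 0, 0, 0]

```text
time_s: 12.28
ee_pos: [0.477, 0.0157, 0.0688]
eef_rot: [-3.138, 0.001, 0.292]
force: [-6.7, 16.5, 5.0]
grip_width: 0.0006
grip_force: 8.7
```

Run:
```python
from h import *
o=telemetry.get_obs();print(o["time_s"],o["ee_pos"],o["force"])
im=cams.camera("wrist")
for q,z in [("jaw_face",.063),("thumb_rest",.088),("button_top",.06)]:
    for r in nets.mark_of("wrist",q)[:1]: print(q,np.round(r["centre"],1),round(r["conf"],2),np.round(atz("wrist",r["centre"],z),4))
cv2.imwrite("pics/w4.png",cv2.resize(im[100:300,180:440],None,fx=3,fy=3))
```

```text
12.275 [0.4770242  0.01574376 0.06880112] [-6.65612427 16.48639712  4.97456243]
jaw_face [389.2 236. ] 0.82 [ 0.4894 -0.0249  0.063 ]
thumb_rest [338.6 253.5] 0.6 [0.4802 0.0065 0.088 ]
button_top [308.8 235.2] 0.76 [0.4744 0.0224 0.06  ]
```

View pics/w4.png

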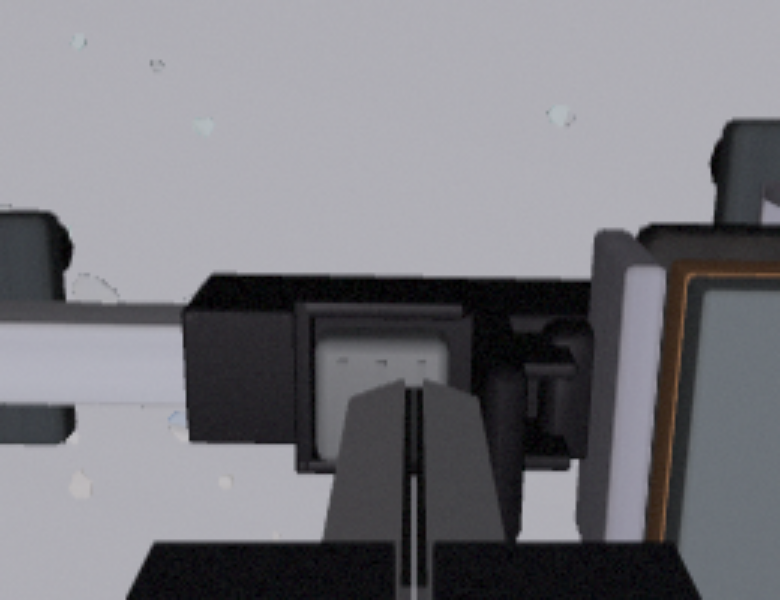

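Movement stopped at about 33 mm of travel and the force rose from about 10 N to 18 N. In the picture the button looks proud of its frame. Next I back off to the same relative pose as the earlier picture and compare the two.

Emit:
move_arm:
  increments:
    - [0, -0.001, 0, 0]
    - [0, -0.003, 0, 0]
    - [0, -0.003, -0.001, 0]
    - [0, 0, 0, 0]

```text
time_s: 12.98
ee_pos: [0.4758, 0.0208, 0.07]
eef_rot: [3.141, -0.0, 0.292]
force: [-0.3, 0.2, 0.3]
grip_width: 0.0004
grip_force: 0.0
```

Run:
```python
from h import *
o=telemetry.get_obs();print(o["time_s"],o["ee_pos"],o["force"])
im=cams.camera("wrist")
for q,z in [("jaw_face",.063),("thumb_rest",.088),("button_top",.062),("whetstone",.046)]:
    for r in nets.mark_of("wrist",q)[:1]: print(q,np.round(r["centre"],1),round(r["conf"],2),np.round(atz("wrist",r["centre"],z),4))
a=cv2.imread("pics/wrist2.png")[240:460,140:660]; b=cv2.resize(im[100:300,200:420],None,fx=3,fy=3)[240:460,140:660]
cv2.imwrite("pics/cmp5.png",np.vstack([a,b]))
```

```text
12.975 [0.47580476 0.02078695 0.06995924] [-0.30380995  0.16973163  0.33314116]
jaw_face [399.2 235.2] 0.63 [ 0.4901 -0.0262  0.063 ]
thumb_rest [349.1 252.5] 0.85 [0.4807 0.0059 0.088 ]
button_top [315.1 234. ] 0.57 [0.4754 0.0238 0.062 ]
whetstone [553.5 227.1] 0.88 [ 0.52   -0.1299  0.046 ]
```

View pics/cmp5.png

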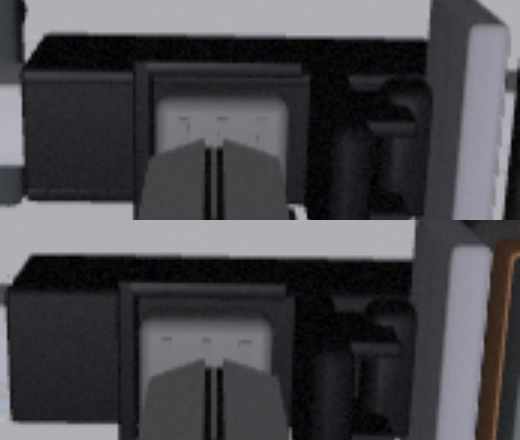

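Relative to its frame, the button sits exactly as it did when fully out (same width of 135 against 134 px, same 31 px edge offset). So it has clicked out, and the jaw is against the stone. Lifting clear and checking the scene.

Emit:
move_arm:
  increments:
    - [0, 0, -0.01, 0]
    - [0, 0, -0.03, 0]
    - [0, 0, -0.04, 0]
    - [0, 0, -0.04, 0]
    - [-0.03, 0, -0.02, 0]
    - [-0.04, 0, 0, 0]
    - [-0.04, 0, 0, 0]
    - [0, 0, 0, 0]

```text
time_s: 14.22
ee_pos: [0.3692, -0.0113, 0.2108]
eef_rot: [3.141, -0.002, 0.291]
force: [0.9, -0.3, 0.5]
grip_width: 0.0003
grip_force: 0.0
```

Run:
```python
from h import *
im=cams.camera("wrist"); s=cams.camera("scene")
for q,z in [("jaw_face",.063),("thumb_rest",.088),("button_top",.062),("whetstone",.046)]:
    for r in nets.mark_of("wrist",q)[:1]: print(q,np.round(r["centre"],1),round(r["conf"],2),np.round(atz("wrist",r["centre"],z),4))
for q in ["steel_cup","small_bowl"]:
    for r in nets.mark_of("scene",q)[:1]: print(q,np.round(atz("scene",r["centre"],0),4))
cv2.imwrite("pics/w6.png",np.vstack([cv2.resize(im[60:360],(560,262)),cv2.resize(s[110:290,200:560],(560,280))]))
```

```text
jaw_face [368.  70.] 0.83 [ 0.4899 -0.0234  0.063 ]
thumb_rest [337.2  65.6] 0.77 [0.482  0.0063 0.088 ]
button_top [312.7  65.9] 0.66 [0.4781 0.0279 0.062 ]
whetstone [474.8  71.9] 0.67 [ 0.5207 -0.1275  0.046 ]
steel_cup [ 0.6703 -0.2244 -0.    ]
small_bowl [0.7511 0.1989 0.    ]
```

View pics/w6.png

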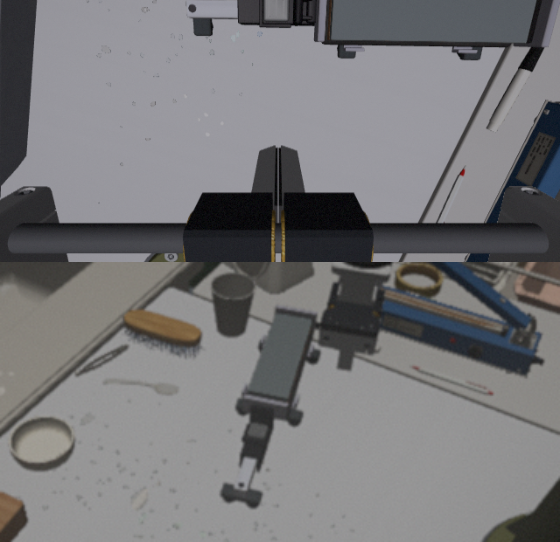

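The stone lies in its saddles between the jaw (lower view about 265,408) and the end plate. The cup and bowl are where they were, and the gripper is clear.

```bash
python3 -c "
from station import hand_in; print(hand_in())"
```

```text
the job is handed in; nothing more can be done
None
```

The sleeve went in about 32 mm and, by the force rise and the pictures, clicked into the next hole; the stone is held in its saddles, the cup and bowl were not touched, and the job is handed in (no verdict shown).

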